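Pour the caster balls from the spouted scoop into the narrow-mouthed jar

ROBOT

A 6-joint arm with a two-finger parallel gripper is mounted at the origin on the work surface. World frame = base frame: x ahead of the robot, y to its left, z up, the work surface at z = 0. Lengths are in mm, angles in rad, forces in N, time in s.
With the tool pointing down it reaches from about 350 to 775 mm from the base axis. Payload 7.3 kg.
Tool frame: the origin (TCP) lies at the very end of the fingers, on their centre line; the grasp point (between the pads) lies 19 mm behind it; z points along the fingers, y is the line along which they close (so a half turn about z gives the same grasp; the last joint's range is limited). The gripper opens to 92 mm and grips with 3 to 60 N. Pads are 19 mm wide; open, the fingers measure 130 mm over their backs; the gripper's body (75 mm by 190 mm) begins 47 mm behind the grasp point.
Start: joints at [-1.491, 0.342, 1.524, -0, 1.275, -0.146], TCP at [117.562, -511.688, 226.741] pointing down, gripper open.
Joint ranges: [-2.53, 2.53], [-0.77, 2.02], [0.04, 2.7], [-1, 4.14], [0.28, 2.66], [-3.11, 3.11]. Speed limits (rad/s): [2.57, 2.57, 3.14, 3.14, 3.14, 3.14].

INTERFACE

Orientations are given as [roll, pitch, yaw] about the fixed x, y, z axes, in that order (R = Rz(yaw) Ry(pitch) Rx(roll)).
In Python, from plant import * gives the robot as it stands.
- The arm moves only by the tool arm_command, never from a script. Its arguments are lists of equal length, an entry for each row: "gripper": the finger opening in mm, from 0 to 91.8; "dp": the shift along the tool's x, y, z in units of 25 mm (1.0 is 25 mm), a list of three; "twist": the turn about the tool's z in units of 5 degrees (1.0 is 5 degrees). A call has exactly 5 rows; each row shifts and turns the commanded pose from where the row before left it, along the tool's axes as they then stand; what a row does not reach is not made up. A row lasts 1/8 s, in which the tool goes at most 62.5 mm and 10.7 degrees, less where a joint would pass 70% of its speed; a pose out of reach is approached as far as the arm can. A call is refused whole if a number of a shift passes 1 or a number of a turn 1, either way. A call with a gripper value outside its range is refused whole. The fingers move at their own pace and stop on an object; the grip force is fixed at half the most. Time passes only in rows, so rows that do not move let the fingers close, or fill a call up. It gives the time, the measured TCP pose, the force, the opening and the grip force at its end, in the units of the state.
- get_obs(): the state, without advancing time (a new reading comes with each control period).
- capture(name): name is "scene" or "top" or "wrist"; returns the picture (400x640x3 uint8, red, green, blue); there is no depth.
- get_calibration(name): a dict with "mtx" (3x3 intrinsics, pixels), "position" and "attitude" of the camera in the world; the wrist camera has in their place "mount" (4x4, takes a point from camera to tool coordinates, whose origin is the TCP and whose axes are the flange's). Camera axes: x right, y down, z forward; pixel columns grow to the right and rows downward; lengths in mm; the calibration is good to about 2 mm. A picture is of the moment at which its call begins: read the wrist's pose just before it. get_calibration takes no time and is no camera call.
- close_job(): hands the job in; it is judged then, once.
The state is a dict: "time": time; "joint_positions": joint angles; "dq": joint speeds; "tau": joint torques, N m; "tool_pos": TCP position; "tcp_rot": TCP orientation; "contact_force": force on the tool from outside, world axes, zero at the start; "moment": the same for the moment, N m; "grip_width": finger opening in mm; "finger_force": force on a finger pad.
Only numpy, scipy, OpenCV 4.12 (cv2) and the standard library are available. Lean on these libraries where they do the work, as an engineer would, in place of code of your own. Each camera call takes 0.05 s, during which the arm holds its last target. There are 200 camera calls.

TASK

The metal scoop under the wire-topped bridge shelf holds three steel caster balls: draw it out by its spout, set it on the open bench with its black tail handle wholly out from under the shelf, and let go. Then take it by the tail handle, rest its turned-down lip just inside the mouth of the grey jar while the scoop is still level, and only then tilt it with the lip kept in the mouth, so that all three balls run into the jar and none lands on the bench. Set the empty scoop down again upright on the bench and let go, leaving the jar standing where it was and the power bank, solder spool, screwdriver and shelf undisturbed.

Things in the scene. Friction and masses are not known exactly. Their poses are not given: they have to be found in the camera images.
- shelf: Fixed bridge shelf: flat roof of steel wires (18 mm apart) on grey sides and back, no floor, 110 wide (x) x 130 long (y), roof underside 58, top 62 mm above the bench. Origin on the bench under its centre. Open only at its own -y end, 65 mm from the origin; the scoop slides out that way, along the bench. The scoop starts under it, about parallel, its front 35 to 47 mm sticking out.
- scoop_center (a point): Loose aluminium scoop, 120 g: straight open trough 26 mm wide (x), 20 inside, own -y is the way the spout points, z up. It reaches from y = -75 (spout end) to +81 mm (end of the black handle) from this point, which is 21 mm above the bench when it stands. Walls 3 mm, top edge 42 mm up. From y -35 to +45 it stands on the bench; the front 40 mm is the raised spout, underside about 17 mm up.
- scoop_spout (a point): Point in the middle of the raised spout, 30 mm above the bench when the scoop stands, 57 mm ahead (-y) of the scoop's centre; the two parallel spout walls, 26 mm apart outside and reaching from 18 to 42 mm above the bench, can be pinched here across x. Fingers here would foul the jar's neck.
- scoop_handle (a point): Centre of the black tail handle's grip, an upright fin 10 mm thick (x), 36 long (y), from 8 to 50 mm above the bench when the scoop stands; this point is 34 mm above the bench, 63 mm behind (+y) the scoop's centre. Pinch it across x.
- scoop_lip (a point): Middle of the bottom edge of the turned-down lip at the spout's end: a plate 22 mm wide, 3 thick, hanging 9 mm below the spout's underside; edge 8 mm above the bench when standing, 73.5 mm ahead (-y) of the centre. The floor slopes 6 degrees down to the tail, so balls stay at the rear when level; about 30 degrees spout-down empties it; they leave 14 mm above this edge.
- jar_center (a point): Centre (half-way up, 42.5 mm) of the loose grey plastic jar, 300 g, 85 mm tall, body 72 mm across up to 48 mm, then a shoulder up to a neck 48 mm across from 64 mm up. Inner floor 12 mm above the bench. Upright.
- jar_mouth (a point): Centre of the jar's round mouth, in the plane of the rim 85 mm above the bench; the opening is 40 mm across, the rim 4 mm wide, the inside open to the floor.
- ball1_center (a point): Centre of a steel caster ball, 14 mm across, 11 g, lying in the scoop at the start.
- ball2_center (a point): Centre of a steel caster ball, 14 mm across, 11 g, lying in the scoop at the start.
- ball3_center (a point): Centre of a steel caster ball, 14 mm across, 11 g, lying in the scoop at the start.
- powerbank: Bystander: loose black power bank lying flat, 70 x 125 x 22 mm; origin under its centre. Leave alone.
- spool: Bystander: loose solder spool standing flat, 52 mm across, 34 mm high; origin under its centre. Leave alone.
- driver: Bystander: loose small screwdriver, 130 mm long, lying along its own x, handle to -x. Leave alone.

How it is judged:
By the outcome, as a careful person would: the job done as asked, in the order asked, and still so for the second after the job is handed in, with the robot touching nothing.
It also fails if it takes over 72 s, if anything falls off the work surface, if the arm or the gripper's body presses on something with over 40 N, if the wrist force passes 120 N, or if a joint passes its speed limit or range.

## Working session

There is one attempt and no reset: what is moved stays moved. The work goes in short steps, Python scripts to look and compute and a tool call to move; the robot and the scene stay as the last step left them, time stands still between calls to the robot, and variables do not carry over. Pictures are saved under pics/ and viewed, at most 10 in all, crops included, and the job is handed in when it is done.

Besides the shell and the picture viewer there is one more tool, called after ">>>" as name([rows], argument=value, ...), one row to a line, values as JSON. arm_command: Moves the arm, as the interface text tells. Its arguments: {"type":"object","properties":{"gripper":{"type":"array"},"dp":{"type":"array"},"twist":{"type":"array"}},"required":["gripper","dp","twist"]}

```bash
mkdir -p pics; ls; python3 - <<'E'
from plant import *
import cv2,numpy as np
o=get_obs();print({k:np.round(v,3).tolist() for k,v in o.items()})
for n in("scene","top"):
    im=capture(n);cv2.imwrite(f"pics/{n}0.png",im[...,::-1]);print(n,get_calibration(n))
print(get_calibration("wrist"))
E
```

```text
pics
{'time': 0.0, 'joint_positions': [-1.491, 0.343, 1.525, 0.0, 1.275, -0.146], 'dq': [0.002, 0.0, 0.001, 0.0, 0.0, -0.0], 'tau': [0.002, -43.123, -24.423, 0.072, 0.056, -0.0], 'tool_pos': [117.529, -511.243, 226.044], 'tcp_rot': [-3.14, -0.0, 0.226], 'contact_force': [-0.238, 0.377, -0.35], 'moment': [-0.035, -0.018, -0.021], 'finger_force': 0.0, 'grip_width': 91.664}
scene {'mtx': array([[438.87523405,   0.        , 312.5662527 ],
       [  0.        , 438.87523405, 195.02226488],
       [  0.        ,   0.        ,   1.        ]]), 'position': array([1133.6450508 ,  -48.31961457,  927.70020843]), 'attitude': array([-2.59418570e+00,  2.87265848e-04,  1.51951458e+00])}
top {'mtx': array([[500.67267783,   0.        , 319.85469927],
       [  0.        , 500.67267783, 203.46558977],
       [  0.        ,   0.        ,   1.        ]]), 'position': array([ 440.3394004 ,  -38.75392141, 1189.12510729]), 'attitude': array([-2.96528463,  0.02177142, -1.57159239])}
{'mtx': array([[300.96078801,   0.        , 318.1809573 ],
       [  0.        , 300.96078801, 200.60148371],
       [  0.        ,   0.        ,   1.        ]]), 'mount': array([[-2.67017288e-04, -9.53767867e-01, -3.00544149e-01,
         8.23411865e+01],
       [ 9.99999921e-01, -3.43592172e-04,  2.01933413e-04,
        -2.07392839e-01],
       [-2.95862217e-04, -3.00544071e-01,  9.53767883e-01,
        -1.57986611e+02],
       [ 0.00000000e+00,  0.00000000e+00,  0.00000000e+00,
         1.00000000e+00]])}
```

View pics/scene0.png

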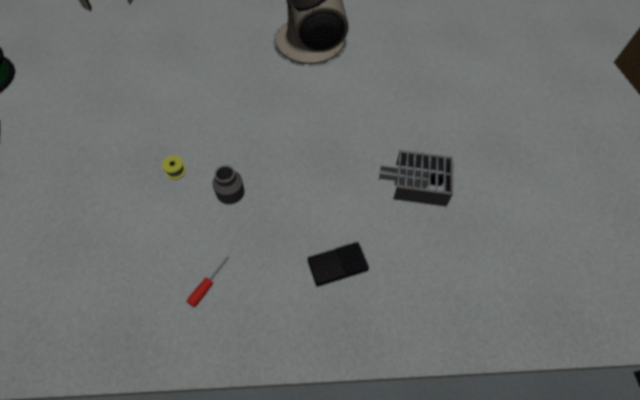

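View pics/top0.png

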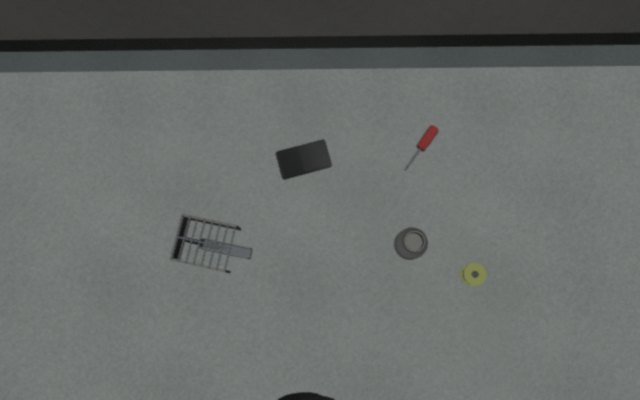

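```bash
cat > h.py <<'E'
from plant import *
import cv2,numpy as np
from scipy.spatial.transform import Rotation as R
def pose(n,o=None):
    c=get_calibration(n)
    if n!="wrist": return c["mtx"],R.from_euler("xyz",c["attitude"]).as_matrix(),np.array(c["position"])
    T=np.eye(4);T[:3,:3]=R.from_euler("xyz",o["tcp_rot"]).as_matrix();T[:3,3]=o["tool_pos"]
    T=T@c["mount"];return c["mtx"],T[:3,:3],T[:3,3]
def ray(n,u,v,z,o=None):
    K,M,p=pose(n,o);d=M@np.linalg.solve(K,[u,v,1.]);return np.round(p+d*(z-p[2])/d[2],1)
def proj(n,P,o=None):
    K,M,p=pose(n,o);q=K@(M.T@(np.array(P,float)-p));return q[:2]/q[2]
E
python3 - <<'E'
from h import *
im=cv2.imread("pics/top0.png")
a=cv2.resize(im[200:285,160:265],None,fx=5,fy=5,interpolation=cv2.INTER_CUBIC)
b=cv2.resize(im[215:270,380:440],None,fx=5,fy=5,interpolation=cv2.INTER_CUBIC)
c=np.zeros((425,525+300,3),np.uint8);c[:,:525]=a;c[:275,525:]=b
c=np.clip(c[:,:800].astype(float)*1.8,0,255).astype(np.uint8);cv2.imwrite("pics/crop0.png",c)
for n,u,v,z in[("top",411,243,42),("top",414,242,85),("scene",224,172,85),("top",252,253,42),("top",474,274,20),("top",303,159,11)]:print(n,u,v,ray(n,u,v,z))
E
```

```text
top 411 243 [ 552.  -222.3   42. ]
top 414 242 [ 550.  -222.1   85. ]
scene 224 172 [ 547.5 -224.5   85. ]
top 252 253 [530.1 141.9  42. ]
top 474 274 [ 482.3 -367.8   20. ]
top 303 159 [760.3  27.6  11. ]
```

View pics/crop0.png

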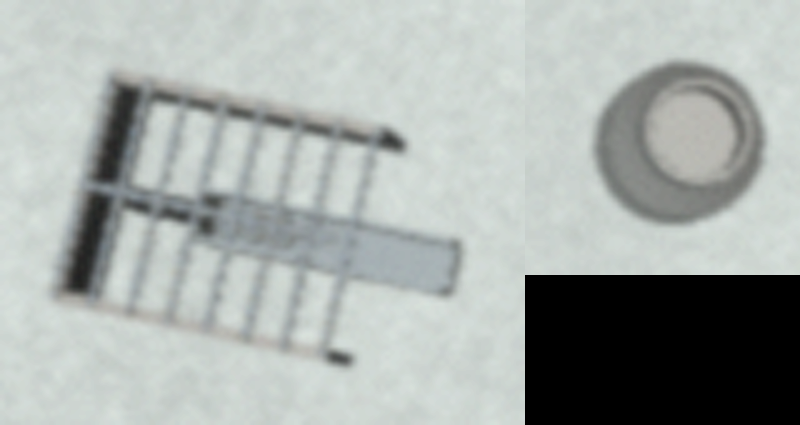

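```bash
python3 - <<'E'
from h import *
f=lambda cu,cv_,z:ray("top",160+(cu+.5)/5-.5,200+(cv_+.5)/5-.5,z)
A,B=f(461,241,42),f(450,295,42);print("spout end",A,B,(A+B)/2)
C,D=f(225,195,42),f(215,236,42);print("rear",C,D,(C+D)/2)
for p in[(113,73),(57,295),(375,137),(327,350)]:print("shelf",f(*p,62))
a=(A+B)/2-(C+D)/2;print("dir",np.degrees(np.arctan2(a[1],a[0])),np.linalg.norm(a))
s=[f(*p,62) for p in[(113,73),(375,137)]];d=s[1]-s[0];print(np.degrees(np.arctan2(d[1],d[0])))
s=[f(*p,62) for p in[(57,295),(327,350)]];d=s[1]-s[0];print(np.degrees(np.arctan2(d[1],d[0])))
# jar mouth by circle in scene
im=cv2.imread("pics/scene0.png");cv2.imwrite("pics/s1.png",cv2.resize(np.clip(im[150:215,205:460]*1.8,0,255).astype(np.uint8),None,fx=3,fy=3,interpolation=cv2.INTER_CUBIC))
E
```

```text
spout end [542.  142.6  42. ] [517.3 147.1  42. ] [529.65 144.85  42.  ]
rear [563.6 252.5  42. ] [544.6 256.4  42. ] [554.1  254.45  42.  ]
shelf [617.7 301.3  62. ]
shelf [516.3 321.9  62. ]
shelf [587.7 179.8  62. ]
shelf [491.5 198.6  62. ]
dir -102.5758485684613 112.29408933688363
-103.86968643850504
-101.3724726731949
```

View pics/s1.png

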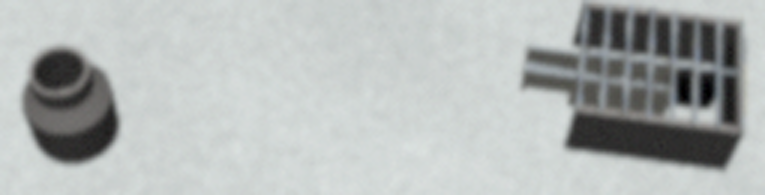

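>>> arm_command([
  [1,0,0],
  [1,0,0],
  [1,0,0],
  [1,0,0],
  [1,0,0],
], gripper=[91.8,91.8,91.8,91.8,91.8], twist=[-1,-1,-1,-1,-1])

```text
time: 0.72
tool_pos: [232.5, -462.7, 226.3]
tcp_rot: [-3.141, -0.0, 0.665]
contact_force: [-0.4, -0.2, 0.4]
grip_width: 92.0
finger_force: 0.0
```

>>> arm_command([
  [1,0,0],
  [1,0,0],
  [1,0,0],
  [1,0,0],
  [1,0,0],
], gripper=[91.8,91.8,91.8,91.8,91.8], twist=[-1,-1,-1,-1,-1])

```text
time: 1.35
tool_pos: [315.3, -370.4, 226.3]
tcp_rot: [-3.141, -0.0, 1.101]
contact_force: [-0.0, -0.2, 0.2]
grip_width: 92.1
finger_force: 0.0
```

>>> arm_command([
  [1,0,0],
  [1,0,0],
  [1,0,0],
  [1,0.5,0],
  [1,0.5,0],
], gripper=[91.8,91.8,91.8,91.8,91.8], twist=[-1,-1,-1,0,0])

```text
time: 1.98
tool_pos: [378.2, -257.4, 226.5]
tcp_rot: [-3.141, -0.0, 1.36]
contact_force: [0.5, -0.4, 0.6]
grip_width: 92.0
finger_force: 0.0
```

>>> arm_command([
  [1,0.5,0],
  [1,0.5,0],
  [1,0.5,0],
  [1,0.5,0],
  [1,0,0],
], gripper=[70,70,70,70,70], twist=[0,0,0,0,0])

```text
time: 2.6
tool_pos: [453.5, -145.7, 226.2]
tcp_rot: [-3.141, -0.0, 1.36]
contact_force: [-0.2, -0.3, -0.3]
grip_width: 70.2
finger_force: 0.0
```

>>> arm_command([
  [1,0,0],
  [1,0,0],
  [1,0,0],
  [1,0,0],
  [1,0,0],
], gripper=[60,60,60,60,60], twist=[0,0,0,0,0])

```text
time: 3.22
tool_pos: [478.9, -23.3, 226.4]
tcp_rot: [-3.141, 0.0, 1.36]
contact_force: [0.0, -0.4, -0.2]
grip_width: 60.2
finger_force: 0.0
```

>>> arm_command([
  [1,0.1,0.5],
  [1,0.1,0.5],
  [1,0.1,0.5],
  [1,0.1,0.5],
  [1,0.2,0.5],
], gripper=[60,60,60,60,60], twist=[0,0,0,0,0])

```text
time: 3.85
tool_pos: [519.7, 95.7, 163.4]
tcp_rot: [-3.141, 0.0, 1.36]
contact_force: [-0.4, -0.4, 0.3]
grip_width: 60.0
finger_force: 0.0
```

```bash
python3 - <<'E'
from h import *
o=get_obs();im=capture("wrist");cv2.imwrite("pics/w1.png",im[...,::-1]);np.save("w1.npy",[o["tool_pos"],o["tcp_rot"]]);print(o["tool_pos"],o["tcp_rot"])
for P in[(529.6,144.9,42),(533.5,162.4,30),(546,218,42)]:print(proj("wrist",P,o))
E
```

```text
[519.73967394  95.71559305 163.44912306] [-3.14080649e+00  2.85453774e-04  1.36036739e+00]
[317.00554365 142.1944888 ]
[317.19560245 121.35086312]
[317.79015425  52.19758054]
```

View pics/w1.png

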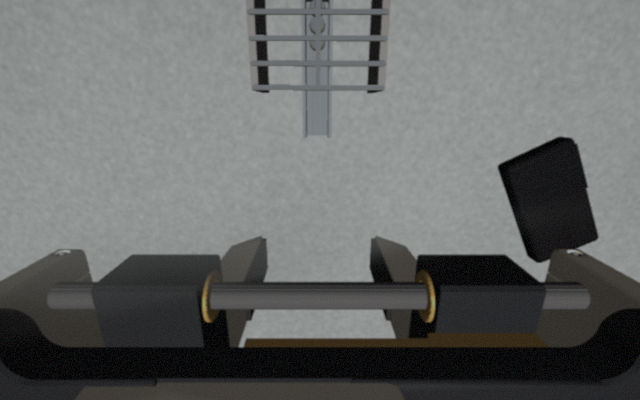

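```bash
python3 - <<'E'
from h import *
p,r=np.load("w1.npy");o=dict(tool_pos=p,tcp_rot=r)
M=R.from_euler("xyz",r).as_matrix()
im=cv2.imread("pics/w1.png",0).astype(int);print(im[115,298:336]);print(im[128:144,310],im[128:144,322]);print(im[70,298:336])
for u,v in[(317,137),(317,138)]:
    e=ray("wrist",u,v,42,o);print(e,M.T@(e-p))
E
```

```text
[152 152 152 148 139 130 125 110  92 111 123 126 125 122 125 124 123 124
 125 123 124 126 128 125 123 125 125 124 125 115 111 122 131 138 148 148
 148 146]
[127 125 128 128 124 126 128 138 143 148 147 145 147 147 150 151] [124 126 126 126 126 125 127 139 146 145 148 149 152 152 152 151]
[148 152 148 145 132 130 120  96  95 118 122 122 122 124 122 122 122 119
 112 107 106 109 114 123 124 126 126 124 123 111 105 121 129 133 142 150
 153 154]
[530.6 149.5  42. ] [ 54.9011629   -0.5182247  121.43390121]
[530.4 148.6  42. ] [ 53.97923979  -0.52582132 121.43417034]
```

>>> arm_command([
  [1,0,0.6],
  [1,0,1],
  [0.9,0,1],
  [0,0,1],
  [0,0,1],
], gripper=[60,60,60,60,60], twist=[0,0,0,0,0])

```text
time: 4.53
tool_pos: [534.7, 165.8, 48.2]
tcp_rot: [-3.141, 0.0, 1.361]
contact_force: [-0.5, -0.2, -0.3]
grip_width: 59.9
finger_force: 0.0
```

>>> arm_command([
  [0,0,0.7],
  [0,0,0.7],
  [0,0,0],
  [0,0,0],
  [0,0,0],
], gripper=[60,60,60,60,60], twist=[0,0,0,0,0])

```text
time: 5.15
tool_pos: [535.6, 165.8, 15.0]
tcp_rot: [3.14, -0.0, 1.36]
contact_force: [-0.9, 0.5, -0.4]
grip_width: 60.2
finger_force: 0.0
```

>>> arm_command([
  [0,0,0],
  [0,0,0],
  [0,0,0],
  [0,0,0],
  [0,0,0],
], gripper=[35,28,26,25.5,25], twist=[0,0,0,0,0])

```text
time: 5.78
tool_pos: [534.8, 165.8, 14.2]
tcp_rot: [-3.141, 0.0, 1.36]
contact_force: [-0.5, -0.1, 1.1]
grip_width: 25.9
finger_force: 29.9
```

>>> arm_command([
  [0,0,0],
  [0,0,0],
  [0,0,0],
  [0,0,0],
  [0,0,0],
], gripper=[25,25,25,25,25], twist=[0,0,0,0,0])

```text
time: 6.4
tool_pos: [534.9, 165.8, 14.2]
tcp_rot: [-3.141, 0.0, 1.36]
contact_force: [-0.7, 0.0, 1.0]
grip_width: 25.7
finger_force: 29.9
```

>>> arm_command([
  [-0.2,0,0],
  [-0.4,0,0],
  [-0.6,0,0],
  [-0.6,0,0],
  [-0.6,0,0],
], gripper=[25,25,25,25,25], twist=[0,0,0,0,0])

```text
time: 7.02
tool_pos: [522.2, 105.7, 14.2]
tcp_rot: [-3.142, 0.0, 1.36]
contact_force: [0.7, 0.4, -0.0]
grip_width: 26.2
finger_force: 29.9
```

>>> arm_command([
  [-0.6,0,0],
  [-0.6,0,0],
  [-0.6,0,0],
  [-0.6,0,0],
  [-0.6,0,0],
], gripper=[25,25,25,25,25], twist=[0,0,0,0,0])

```text
time: 7.65
tool_pos: [506.6, 32.8, 14.2]
tcp_rot: [3.142, 0.0, 1.36]
contact_force: [0.1, 1.0, -1.1]
grip_width: 25.7
finger_force: 29.9
```

>>> arm_command([
  [-0.5,0,0],
  [-0.4,0,0],
  [-0.2,0,0],
  [-0.1,0,0],
  [0,0,0],
], gripper=[25,25,25,25,25], twist=[0,0,0,0,0])

```text
time: 8.28
tool_pos: [500.6, 4.4, 14.2]
tcp_rot: [3.142, 0.0, 1.36]
contact_force: [-0.3, -0.6, -0.7]
grip_width: 25.8
finger_force: 29.9
```

>>> arm_command([
  [0,0,0],
  [0,0,0],
  [0,0,0],
  [0,0,0],
  [0,0,0],
], gripper=[25.6,25.6,25.6,25.6,25.6], twist=[0,0,0,0,0])

```text
time: 8.9
tool_pos: [500.5, 4.5, 14.2]
tcp_rot: [-3.142, 0.0, 1.36]
contact_force: [-0.6, 0.8, -1.4]
grip_width: 25.8
finger_force: 24.5
```

>>> arm_command([
  [0,0,0],
  [0,0,0],
  [0,0,0],
  [0,0,0],
  [0,0,0],
], gripper=[25.8,25.8,25.8,25.8,25.8], twist=[0,0,0,0,0])

```text
time: 9.52
tool_pos: [500.5, 4.4, 14.2]
tcp_rot: [3.142, 0.0, 1.36]
contact_force: [-1.2, 0.3, -1.4]
grip_width: 26.1
finger_force: 14.9
```

>>> arm_command([
  [0,0,0],
  [0,0,0],
  [0,0,0],
  [0,0,-0.6],
  [0,0,-1],
], gripper=[30,50,60,60,60], twist=[0,0,0,0,0])

```text
time: 10.15
tool_pos: [500.1, 4.4, 54.9]
tcp_rot: [-3.14, 0.0, 1.36]
contact_force: [0.8, -0.2, 0.2]
grip_width: 59.2
finger_force: 0.0
```

>>> arm_command([
  [0,0,-1],
  [0,0,-1],
  [0,0,-1],
  [0,0,-0.5],
  [0,0,0],
], gripper=[60,60,60,60,60], twist=[0,0,0,0,0])

```text
time: 10.78
tool_pos: [500.9, 4.4, 142.6]
tcp_rot: [3.139, -0.0, 1.36]
contact_force: [0.4, 0.1, -1.3]
grip_width: 60.1
finger_force: 0.0
```

```bash
python3 - <<'E'
from h import *
o=get_obs();im=capture("wrist")[...,::-1];np.save("w2.npy",[o["tool_pos"],o["tcp_rot"]]);print(o["tool_pos"],o["tcp_rot"])
cv2.imwrite("pics/w2.png",im)
E
```

```text
[500.92860714   4.37961478 142.64078958] [ 3.13949977e+00 -6.12770573e-05  1.36025991e+00]
```

View pics/w2.png

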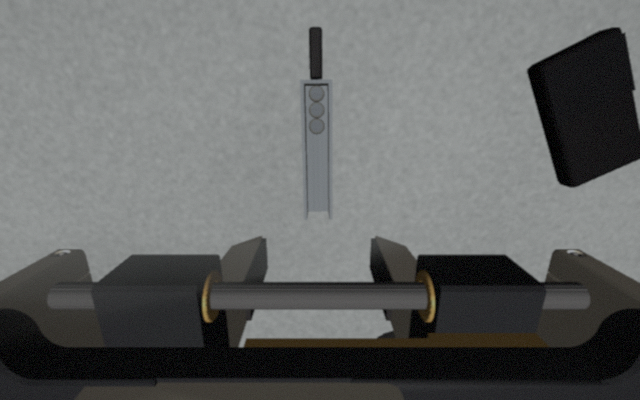

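```bash
python3 - <<'E'
from h import *
p,r=np.load("w2.npy");o=dict(tool_pos=p,tcp_rot=r);M=R.from_euler("xyz",r).as_matrix()
for n,u,v,z in[("tail",315.5,28,50),("front top of fin",315.5,79,50),("spoutend",317.5,218,42),("ball3",316.5,126,25)]:
    e=ray("wrist",u,v,z,o);print(n,e,(M.T@(e-p))/25)
E
```

```text
tail [528.3 138.6  50. ] [ 5.47884714 -0.05907512  3.7058518 ]
front top of fin [520.9 104.3  50. ] [ 4.07528292 -0.0618122   3.70576006]
spoutend [497.6 -11.5  42. ] [-0.64923082 -0.0058857   4.02558831]
ball3 [513.8  68.   25. ] [ 2.59593173 -0.03818844  4.70572104]
```

>>> arm_command([
  [1,0,0],
  [1,0,0],
  [1,0,0.3],
  [1,0,0.6],
  [0.8,-0.05,0.8],
], gripper=[60,50,40,40,40], twist=[0,0,0,0,0])

```text
time: 11.45
tool_pos: [524.1, 122.9, 97.8]
tcp_rot: [-3.141, 0.0, 1.361]
contact_force: [-1.1, -0.2, 0.1]
grip_width: 40.1
finger_force: 0.0
```

>>> arm_command([
  [0,0,1],
  [0,0,1],
  [0,0,0.8],
  [0,0,0.6],
  [0,0,0],
], gripper=[40,40,40,40,40], twist=[0,0,0,0,0])

```text
time: 12.08
tool_pos: [523.2, 121.9, 12.7]
tcp_rot: [-3.138, 0.001, 1.36]
contact_force: [0.5, -0.8, -0.1]
grip_width: 39.6
finger_force: 0.0
```

>>> arm_command([
  [0,0,0],
  [0,0,0],
  [0,0,0],
  [0,0,0],
  [0,0,0],
], gripper=[25,14,11,9,8], twist=[0,0,0,0,0])

```text
time: 12.7
tool_pos: [524.5, 122.1, 14.5]
tcp_rot: [3.141, -0.0, 1.36]
contact_force: [-1.2, 0.4, 2.7]
grip_width: 9.4
finger_force: 30.0
```

>>> arm_command([
  [0,0,0],
  [0,0,0],
  [0,0,0],
  [0,0,-0.1],
  [0,0,-0.2],
], gripper=[8,8,8,8,8], twist=[0,0,0,0,0])

```text
time: 13.32
tool_pos: [523.9, 122.0, 21.3]
tcp_rot: [-3.14, 0.0, 1.36]
contact_force: [0.5, 0.1, -1.9]
grip_width: 10.0
finger_force: 30.0
```

>>> arm_command([
  [0,0,-0.2],
  [0,0,-0.3],
  [0,0,-0.3],
  [0,0,-0.2],
  [0,0,0],
], gripper=[8,8,8,8,8], twist=[0,0,0,0,0])

```text
time: 13.95
tool_pos: [524.7, 122.1, 47.2]
tcp_rot: [3.141, -0.0, 1.36]
contact_force: [-0.7, -0.2, -1.6]
grip_width: 10.0
finger_force: 30.0
```

```bash
python3 - <<'E'
from h import *
o=get_obs();print(o["tool_pos"],o["moment"],o["contact_force"])
a=capture("scene")[...,::-1];b=capture("top")[...,::-1]
c=np.zeros((560,800,3),np.uint8)
c[:280]=cv2.resize(np.clip(a[125:195,240:440]*2.,0,255),(800,280),interpolation=cv2.INTER_CUBIC)
c[280:]=cv2.resize(np.clip(b[210:280,220:420]*2.,0,255),(800,280),interpolation=cv2.INTER_CUBIC)
cv2.imwrite("pics/l1.png",c);np.save("l1.npy",a)
M=R.from_euler("xyz",o["tcp_rot"]).as_matrix();p=o["tool_pos"]
for off,z in[(-138,8),(-120,8),(-138,-27.),(-18,-27.)]:
    P=p+M@[off,0,0];P[2]=p[2]-14.5+42 if z<0 else p[2]-14.5+z
    u,v=proj("scene",P);print("scene crop",(u-240)*4,(v-125)*4)
    u,v=proj("top",P);print("top crop",(u-220)*4,(v-210)*4+280)
E
```

```text
[524.68680458 122.05943854  47.22631738] [ 0.03787254 -0.12248679  0.0442651 ] [-0.72393158 -0.21868699 -1.58211567]
scene crop 295.00304887177276 145.12226968354184
top crop 397.84151641627886 511.6997980375975
scene crop 323.67619681360407 148.86472710333328
top crop 366.9665341080113 505.11167305960976
scene crop 295.11655539378535 112.1434785407165
top crop 396.4549709799137 508.7086816249673
scene crop 493.0887928989887 137.67119413614444
top crop 185.53057088032233 463.71817589005354
```

View pics/l1.png

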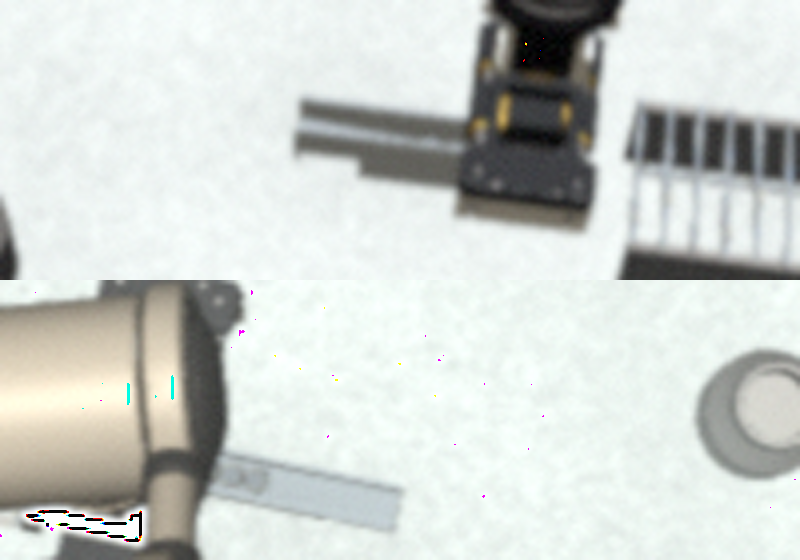

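```bash
python3 - <<'E'
from h import *
a=cv2.imread("pics/scene0.png");b=cv2.imread("pics/top0.png")
c=np.zeros((400,800,3),np.uint8)
def z(im,r,c0): return cv2.resize(np.clip(im[r:r+40,c0:c0+40].astype(float)*2.2,0,255).astype(np.uint8),(400,400),interpolation=cv2.INTER_CUBIC)
c[:,:400]=z(a,155,208);c[:,400:]=z(b,223,392);
cv2.imwrite("pics/jar.png",c)
for n,K in(("scene",[(547,-223)]),("top",[(549,-223)])):
    for x,y in K:
        q=np.array([proj(n,(x+24*np.cos(t),y+24*np.sin(t),85)) for t in np.linspace(0,6.28,9)])
        print(n,q.min(0),q.max(0),q.mean(0))
E
```

```text
scene [214.28737873 163.37165478] [235.022907   180.42169041] [224.59208662 172.79361799]
top [403.49279548 231.60286696] [425.38664852 253.37305262] [414.39830525 241.26467898]
```

View pics/jar.png

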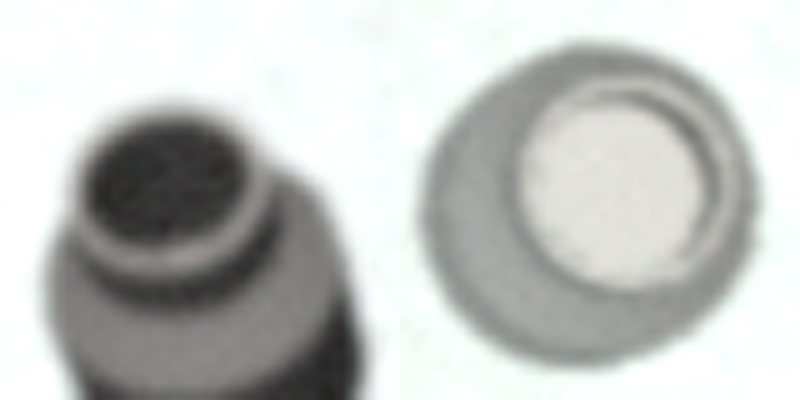

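>>> arm_command([
  [0,0,-0.3],
  [0,0,-0.6],
  [0,0.1,-0.8],
  [-0.2,0.2,-0.6],
  [-0.4,0.3,-0.4],
], gripper=[8,8,8,8,8], twist=[0,0,0,0,0])

```text
time: 14.68
tool_pos: [536.5, 104.1, 115.9]
tcp_rot: [3.14, -0.0, 1.361]
contact_force: [-0.4, -0.5, -1.6]
grip_width: 10.2
finger_force: 30.0
```

>>> arm_command([
  [-0.6,0.4,0],
  [-0.6,0.4,0],
  [-0.6,0.4,0],
  [-0.6,0.4,0],
  [-0.6,0.4,0],
], gripper=[8,8,8,8,8], twist=[0,0,0,0,0])

```text
time: 15.3
tool_pos: [569.5, 19.1, 113.9]
tcp_rot: [-3.141, 0.0, 1.36]
contact_force: [-0.2, 0.5, -1.2]
grip_width: 9.5
finger_force: 30.0
```

>>> arm_command([
  [-0.6,0.4,0],
  [-0.6,0.3,0],
  [-0.6,0.3,0],
  [-0.6,0.2,0],
  [-0.5,0,0],
], gripper=[8,8,8,8,8], twist=[0,0,0,0,0])

```text
time: 15.92
tool_pos: [583.3, -57.8, 114.1]
tcp_rot: [3.142, 0.0, 1.36]
contact_force: [-0.0, 0.2, -1.5]
grip_width: 10.3
finger_force: 30.0
```

>>> arm_command([
  [-0.4,0,0],
  [-0.2,0,0],
  [-0.1,0,0],
  [0,0,0],
  [0,0,0],
], gripper=[8,8,8,8,8], twist=[0,0,0,0,0])

```text
time: 16.55
tool_pos: [579.7, -73.5, 114.2]
tcp_rot: [3.142, -0.0, 1.361]
contact_force: [-0.1, 0.1, -1.2]
grip_width: 9.9
finger_force: 30.0
```

```bash
python3 - <<'E'
from h import *
o=get_obs();print(o["time"],o["tool_pos"],o["moment"],o["contact_force"])
a=capture("scene")[...,::-1];b=capture("top")[...,::-1]
c=np.zeros((560,800,3),np.uint8)
f=lambda im,r,k:cv2.resize(np.clip(im[r:r+70,k:k+100].astype(float)*2.,0,255).astype(np.uint8),(800,560),interpolation=cv2.INTER_CUBIC)
c=np.hstack([f(a,145,205)[:,:400],f(b,205,370)[:,:400]])
cv2.imwrite("pics/j2.png",c)
M=R.from_euler("xyz",o["tcp_rot"]).as_matrix();p=o["tool_pos"];dz=p[2]-14.5
jm=np.array([548.5,-223,0]);print("mouth in tool",(M.T@(jm-p))[:2])
for n,P in[("end top",p+M@[-138,0,0]),("wallL",p+M@[-138,13,0]),("wallR",p+M@[-138,-13,0])]:
    P[2]=dz+42;u,v=proj("scene",P);s,t=proj("top",P);print(n,"scene",(u-205)*8,(v-145)*8,"top",(s-370)*8+400,(t-205)*8)
E
```

```text
16.55 [579.68844407 -73.48453922 114.22198152] [ 0.04718815 -0.1254819   0.04181267] [-0.07872018  0.12211959 -1.15388441]
mouth in tool [-152.73414354    0.67303263]
end top scene 174.24388921933223 107.61352571521047 top 734.971304221905 271.0151581788273
wallL scene 161.9892170896644 145.54190260785185 top 743.7584817038578 222.5815464142438
wallR scene 186.33088294180288 70.2041157731037 top 726.1475741387248 319.6502424299392
```

View pics/j2.png

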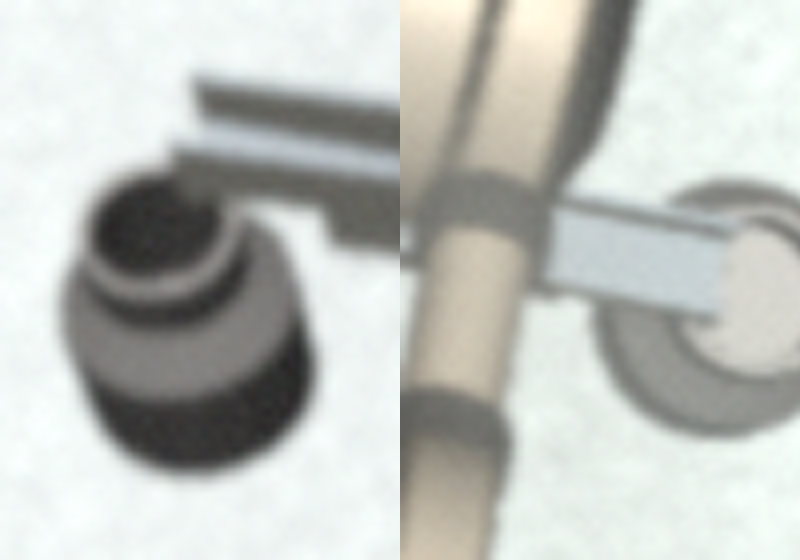

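>>> arm_command([
  [-0.1,0,0],
  [-0.2,0,0],
  [-0.05,0,0.1],
  [0,0,0.2],
  [0,0,0.3],
], gripper=[8,8,8,8,8], twist=[0,0,0,0,0])

```text
time: 17.27
tool_pos: [577.9, -82.4, 98.8]
tcp_rot: [3.141, 0.0, 1.36]
contact_force: [0.1, 0.0, -1.2]
grip_width: 9.7
finger_force: 30.0
```

>>> arm_command([
  [0,0,0.3],
  [0,0,0.2],
  [0,0,0.1],
  [0,0,0],
  [0,0,0],
], gripper=[8,8,8,8,8], twist=[0,0,0,0,0])

```text
time: 17.9
tool_pos: [578.0, -82.4, 84.4]
tcp_rot: [3.141, 0.0, 1.36]
contact_force: [0.8, 0.6, -1.2]
grip_width: 9.8
finger_force: 30.0
```

>>> arm_command([
  [0,0,0.03],
  [0,0,0.03],
  [0,0,0],
  [0,0,0],
  [0,0,0],
], gripper=[8,8,8,8,8], twist=[0,0,0,0,0])

```text
time: 18.52
tool_pos: [577.9, -82.4, 82.9]
tcp_rot: [3.141, 0.0, 1.36]
contact_force: [0.5, -0.0, 1.0]
grip_width: 9.8
finger_force: 30.0
```

>>> arm_command([
  [0,0,0],
  [0,0,0],
  [0,0,0],
  [0,0,0],
  [0,0,0],
], gripper=[9.4,9.5,9.6,9.7,9.7], twist=[0,0,0,0,0])

```text
time: 19.15
tool_pos: [577.9, -82.4, 82.7]
tcp_rot: [3.141, 0.0, 1.36]
contact_force: [0.3, 0.6, 1.3]
grip_width: 9.9
finger_force: 18.9
```

>>> arm_command([
  [0,0,0],
  [0,0,0],
  [0,0,0],
  [0,0,0],
  [0,0,0],
], gripper=[9.8,9.8,9.8,9.9,9.9], twist=[0,0,0,0,0])

```text
time: 19.77
tool_pos: [577.8, -82.4, 82.6]
tcp_rot: [-3.141, 0.0, 1.36]
contact_force: [0.5, 0.6, 0.1]
grip_width: 10.1
finger_force: 6.5
```

>>> arm_command([
  [0,0,-0.1],
  [0,0,-0.2],
  [-0.05,0,-0.2],
  [-0.1,0,-0.2],
  [-0.05,0,-0.1],
], gripper=[9.9,9.9,9.9,9.9,9.9], twist=[0,0,0,0,0])

```text
time: 20.4
tool_pos: [576.9, -87.6, 103.2]
tcp_rot: [3.141, 0.0, 1.36]
contact_force: [0.4, 0.5, -1.2]
grip_width: 10.0
finger_force: 6.2
```

```bash
python3 - <<'E'
from h import *
for i in range(4):
    o=get_obs();a=capture("scene");b=capture("top");print(np.round(o["moment"],3),np.round(o["contact_force"],1),o["finger_force"],o["tool_pos"].round(1))
np.save("t1.npy",[a,b])
M=R.from_euler("xyz",o["tcp_rot"]).as_matrix();p=o["tool_pos"]
# predicted spout-end top edge (left wall), for tilts 0,10,20
for th in(0,10,20,30):
    t=np.radians(th);X,Z=-136.5,8.
    P=p+M@[X*np.cos(t)+Z*np.sin(t)*-1,13,0];P[2]=p[2]+19+X*np.sin(t)+Z*np.cos(t)
    print(th,proj("scene",P).round(1),proj("top",P).round(1))
v=a.mean(2)
f=lambda im,r,k:cv2.resize(np.clip(im[r:r+70,k:k+100,::-1].astype(float)*2.,0,255).astype(np.uint8),(800,560),interpolation=cv2.INTER_CUBIC)
cv2.imwrite("pics/t1.png",np.hstack([f(a,145,205)[:,:400],f(b,205,370)[:,:400]]))
E
```

```text
[ 0.063 -0.085  0.007] [ 0.4  0.5 -1.2] 6.20604045689106 [576.9 -87.6 103.2]
[ 0.    -0.068  0.016] [-0.4  0.4 -2.6] 6.205478087067604 [576.9 -87.6 103.1]
[ 0.063 -0.046  0.011] [ 0.2  0.1 -1.9] 6.205379962921143 [576.7 -87.3 102.6]
[ 0.013 -0.082  0.012] [-0.2 -0.3 -2.4] 6.206453293561935 [576.6 -87.2 102.5]
0 [220.7 165.6] [417.9 234.8]
10 [222.9 171.7] [415.7 236. ]
20 [226.7 177.7] [411.8 236.7]
30 [231.9 183.4] [406.4 237. ]
```

```bash
cat > tilt.py <<'E'
from h import *
def tilt(a,o,wy=13,verbose=True):
    """near-wall top edge (bright floor above -> dark wall below) in scene image vs predicted for tilts"""
    M=R.from_euler("xyz",o["tcp_rot"]).as_matrix();p=np.array(o["tool_pos"]);g=a.astype(float).mean(2)
    best=[]
    for th in range(-6,50,2):
        t=np.radians(th);s=0;k=0
        for X in np.arange(-130,-60,3.):
            P=p+M@[X*np.cos(t)-8*np.sin(t),wy,0];P[2]=p[2]+19+X*np.sin(t)+8*np.cos(t)
            u,v=proj("scene",P);c=cv2.getRectSubPix(g.astype(np.float32),(1,7),(float(u),float(v)))[:,0]
            s+=c[:3].mean()-c[4:].mean();k+=1
        best.append((round(s/k,1),th))
    return sorted(best)[::-1][:4]
E
python3 - <<'E'
from tilt import *
o=get_obs();a,b=np.load("t1.npy");print("now",tilt(a,o))
l=np.load("l1.npy")[...,::-1];o["tool_pos"]=[524.69,122.06,47.23];print("lifted ref",tilt(l,o))
E
```

```text
now [(np.float32(39.8), 0), (np.float32(35.0), 2), (np.float32(33.8), -2), (np.float32(25.5), 4)]
lifted ref [(np.float32(27.3), 0), (np.float32(25.7), 2), (np.float32(16.2), -2), (np.float32(13.1), 4)]
```

```bash
cat > tilt.py <<'E'
from h import *
def tilt(a,o,wy=13,win=(228,252)):
    """fit the near wall's top edge in the scene picture, cast it on the wall's vertical plane -> tilt in deg, spout end side height"""
    M=R.from_euler("xyz",o["tcp_rot"]).as_matrix();p=np.array(o["tool_pos"]);K,C,c=pose("scene")
    g=cv2.GaussianBlur(a.astype(np.float32).mean(2),(3,3),0);pts=[]
    for u in range(*win):
        d=g[158:195,u]-g[160:197,u];v=159+int(np.argmax(d));pts.append((u,v))
    pts=np.array(pts,np.float32);vx,vy,x0,y0=cv2.fitLine(pts,cv2.DIST_HUBER,0,0.5,0.01).ravel()
    n=M[:,1];out=[]
    for u in(win[0],win[1]):
        r=C@np.linalg.solve(K,[u,y0+(u-x0)*vy/vx,1.]);q=c+r*(n@(p+wy*n-c))/(n@r);q=M.T@(q-p);out.append((q[0],-q[2]-19))
    (x1,z1),(x2,z2)=out;return np.round(np.degrees(np.arctan2(z2-z1,x2-x1)),1),np.round(out,1).tolist()
E
python3 - <<'E'
from tilt import *
o=get_obs();a,b=np.load("t1.npy");print(tilt(a,o))
E
```

```text
(np.float64(38.1), [[-119.1, 12.2], [-59.1, 59.4]])
```

>>> arm_command([
  [0.05,0,0.1],
  [0.1,0,0.2],
  [0.05,0,0.2],
  [0,0,0.2],
  [0,0,0.1],
], gripper=[9.9,9.9,9.9,9.9,9.9], twist=[0,0,0,0,0])

```text
time: 21.42
tool_pos: [577.7, -82.3, 82.2]
tcp_rot: [-3.141, 0.0, 1.36]
contact_force: [1.0, 1.1, -0.7]
grip_width: 10.0
finger_force: 6.2
```

>>> arm_command([
  [0,0,0],
  [0,0,0],
  [0,0,0],
  [0,0,0],
  [0,0,0],
], gripper=[9.9,9.9,9.95,9.95,9.95], twist=[0,0,0,0,0])

```text
time: 22.05
tool_pos: [577.9, -82.5, 82.8]
tcp_rot: [3.141, 0.0, 1.36]
contact_force: [0.5, -0.2, 0.3]
grip_width: 9.9
finger_force: 3.0
```

>>> arm_command([
  [0,0,-0.1],
  [0,0,-0.2],
  [-0.05,0,-0.2],
  [-0.1,0,-0.2],
  [-0.05,0,-0.1],
], gripper=[9.95,9.95,9.95,9.95,9.95], twist=[0,0,0,0,0])

```text
time: 22.68
tool_pos: [576.9, -87.6, 103.3]
tcp_rot: [3.141, 0.0, 1.36]
contact_force: [-0.3, 0.0, -1.5]
grip_width: 9.8
finger_force: 3.0
```

```bash
python3 - <<'E'
from h import *
o=get_obs();a=capture("scene");b=capture("top");np.save("t2.npy",[a,b]);print(o["tool_pos"],o["finger_force"],o["moment"])
old=np.load("t1.npy")[0]
M=R.from_euler("xyz",o["tcp_rot"]).as_matrix();p=o["tool_pos"]
for X in(-130,-110,-90,-70):
  for th in(0,8):
    t=np.radians(th);P=p+M@[X*np.cos(t)-8*np.sin(t),13,0];P[2]=p[2]+19+X*np.sin(t)+8*np.cos(t);print(X,th,proj("scene",P).round(1))
for u in(227,235,243,251):
    print(u,"old",old[155:195,u].mean(1).astype(int).tolist());print(u,"new",a[155:195,u].mean(1).astype(int).tolist())
E
```

```text
[576.92468714 -87.56218544 103.25746879] 3.035477064549923 [ 0.05644108 -0.10342804 -0.04926606]
-130 0 [223.3 165.9]
-130 8 [224.8 170.6]
-110 0 [232.1 167.1]
-110 8 [233.2 171. ]
-90 0 [240.9 168.2]
-90 8 [241.6 171.5]
-70 0 [249.7 169.4]
-70 8 [250.1 171.9]
227 old [118, 106, 85, 62, 50, 51, 62, 82, 97, 99, 93, 76, 59, 48, 48, 47, 43, 34, 30, 26, 27, 27, 29, 44, 60, 69, 61, 42, 29, 27, 36, 49, 60, 64, 66, 65, 66, 65, 61, 50]
227 new [122, 120, 121, 120, 120, 119, 112, 96, 74, 58, 51, 50, 51, 62, 75, 80, 73, 58, 49, 48, 47, 50, 47, 50, 63, 70, 61, 43, 30, 28, 34, 49, 58, 64, 65, 65, 65, 65, 61, 52]
235 old [122, 118, 107, 88, 64, 50, 47, 53, 69, 87, 97, 92, 77, 57, 48, 48, 50, 51, 52, 50, 43, 39, 35, 35, 38, 43, 50, 56, 61, 62, 63, 63, 63, 63, 63, 62, 53, 41, 28, 25]
235 new [123, 122, 122, 123, 122, 121, 115, 101, 80, 59, 48, 48, 59, 79, 93, 97, 84, 63, 51, 48, 48, 45, 41, 39, 36, 42, 49, 56, 61, 62, 64, 62, 64, 64, 64, 61, 54, 40, 30, 24]
243 old [121, 119, 116, 107, 89, 66, 53, 48, 49, 59, 78, 92, 92, 78, 59, 50, 49, 47, 48, 48, 48, 52, 68, 92, 106, 108, 106, 102, 96, 87, 79, 71, 61, 52, 45, 40, 38, 43, 50, 59]
243 new [120, 119, 119, 118, 120, 121, 120, 110, 89, 65, 51, 49, 50, 60, 80, 92, 87, 68, 55, 50, 49, 48, 50, 55, 60, 69, 82, 92, 93, 86, 79, 71, 62, 51, 44, 41, 40, 43, 50, 58]
251 old [121, 120, 119, 117, 108, 91, 67, 53, 48, 48, 53, 65, 83, 90, 78, 61, 48, 50, 48, 48, 48, 50, 52, 67, 92, 111, 120, 122, 121, 121, 122, 120, 120, 120, 120, 120, 122, 121, 120, 120]
251 new [121, 120, 120, 120, 121, 121, 120, 111, 93, 69, 54, 49, 48, 52, 63, 82, 88, 78, 59, 51, 49, 46, 46, 46, 46, 50, 67, 93, 113, 120, 121, 120, 119, 120, 120, 120, 121, 120, 120, 119]
```

>>> arm_command([
  [-0.04,0,-0.1],
  [-0.06,0,-0.2],
  [-0.07,0,-0.2],
  [-0.08,0,-0.2],
  [-0.07,0,-0.1],
], gripper=[9.95,9.95,9.95,9.95,9.95], twist=[0,0,0,0,0])

```text
time: 23.4
tool_pos: [575.3, -95.3, 123.2]
tcp_rot: [3.141, 0.0, 1.36]
contact_force: [0.2, -0.8, -0.9]
grip_width: 10.0
finger_force: 3.0
```

```bash
cat > tl.py <<'E'
from h import *
o=get_obs();a=capture("scene");b=capture("top");np.save("t3.npy",[a,b]);print(o["tool_pos"],o["finger_force"],o["moment"],o["contact_force"])
M=R.from_euler("xyz",o["tcp_rot"]).as_matrix();p=o["tool_pos"];n=M[:,1];K,C,c=pose("scene")
g=cv2.GaussianBlur(a.astype(np.float32).mean(2),(1,3),0);pts=[]
def cast(u,v):
    r=C@np.linalg.solve(K,[u,v,1.]);q=c+r*(n@(p+13*n-c))/(n@r);q=M.T@(q-p);return np.array([q[0],-q[2]-19])
for u in range(232,254,3):   # floor (bright) -> near wall (dark): first fall after the first local bright ridge below the far wall
    s=g[145:195,u];i=int(np.argmax(s<65));j=i+int(np.argmax(s[i:i+10]));k=j+int(np.argmin(np.diff(s[j:j+6])));pts.append(cast(u,145+k+.5))
pts=np.array(pts);print(pts.round(1).tolist());print("tilt",np.degrees(np.arctan(np.polyfit(pts[:,0],pts[:,1],1)[0])).round(1))
E
python3 tl.py
```

```text
[575.27465565 -95.30175757 123.22719164] 3.0424467846751213 [ 0.03649906 -0.10927998  0.00704032] [ 0.21944064 -0.78470038 -0.85040462]
[[-104.5, -25.9], [-97.4, -24.3], [-90.2, -22.6], [-83.1, -21.0], [-76.0, -19.4], [-69.0, -17.7], [-58.1, 15.0], [-51.3, 16.6]]
tilt 39.5
```

>>> arm_command([
  [-0.06,0,-0.1],
  [-0.1,0,-0.16],
  [-0.1,0,-0.16],
  [-0.12,0,-0.18],
  [-0.1,0,-0.12],
], gripper=[9.95,9.95,9.95,9.95,9.95], twist=[0,0,0,0,0])

```text
time: 24.12
tool_pos: [572.6, -107.1, 141.1]
tcp_rot: [3.141, 0.0, 1.36]
contact_force: [-0.3, -0.4, -0.5]
grip_width: 10.1
finger_force: 3.0
```

>>> arm_command([
  [-0.08,0,-0.1],
  [-0.08,0,-0.1],
  [-0.08,0,-0.1],
  [-0.08,0,-0.1],
  [0,0,0],
], gripper=[9.95,9.95,9.95,9.95,9.95], twist=[0,0,0,0,0])

```text
time: 24.75
tool_pos: [571.0, -114.8, 150.9]
tcp_rot: [3.141, 0.0, 1.36]
contact_force: [0.8, 0.4, -2.0]
grip_width: 9.9
finger_force: 3.0
```

>>> arm_command([
  [0,0,0],
  [0,0,0],
  [0,0,0],
  [0,0,0],
  [0,0,0],
], gripper=[9.95,9.95,9.95,9.95,9.95], twist=[0,0,0,0,0])

```text
time: 25.38
tool_pos: [570.9, -114.6, 150.7]
tcp_rot: [3.142, 0.0, 1.36]
contact_force: [-0.2, 0.4, -1.1]
grip_width: 9.6
finger_force: 3.0
```

```bash
python3 tl.py; python3 - <<'E'
from h import *
a,b=np.load("t3.npy")
f=lambda im,r,k:cv2.resize(np.clip(im[r:r+70,k:k+50,::-1].astype(float)*2.2,0,255).astype(np.uint8),(400,560),interpolation=cv2.INTER_CUBIC)
cv2.imwrite("pics/t3.png",np.hstack([f(a,135,210),f(b,205,385)]))
E
```

```text
[ 570.91925367 -114.64736713  150.70093359] 3.039263002574444 [-0.04301442 -0.15527051 -0.01487815] [-0.21381023  0.41668713 -1.0573586 ]
[[-81.6, -33.6], [-69.8, -1.3], [-62.4, 3.8], [-55.1, 9.0], [-47.9, 14.0], [-37.6, 43.5], [-32.4, 34.5], [-25.5, 39.3]]
tilt 51.6
```

View pics/t3.png

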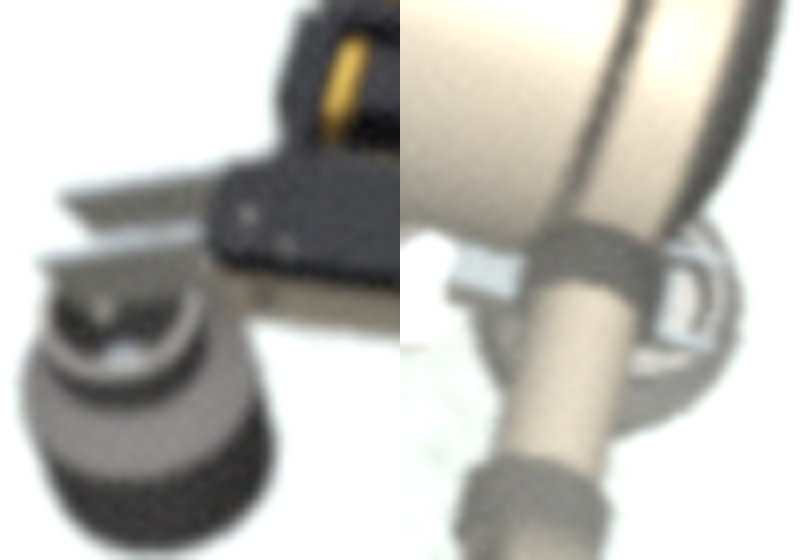

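>>> arm_command([
  [-0.08,0,-0.08],
  [-0.1,0,-0.1],
  [-0.1,0,-0.1],
  [-0.1,0,-0.08],
  [0,0,0],
], gripper=[9.95,9.95,9.95,9.95,9.95], twist=[0,0,0,0,0])

```text
time: 26.1
tool_pos: [569.0, -124.2, 159.9]
tcp_rot: [3.141, 0.0, 1.36]
contact_force: [-0.1, 0.3, -0.6]
grip_width: 9.8
finger_force: 3.0
```

>>> arm_command([
  [0,0,0],
  [0,0,0],
  [0,0,0],
  [0,0,0],
  [0,0,0],
], gripper=[9.95,9.95,9.95,9.95,9.95], twist=[0,0,0,0,0])

```text
time: 26.72
tool_pos: [568.9, -123.9, 159.7]
tcp_rot: [3.142, 0.0, 1.36]
contact_force: [0.1, 0.4, -0.4]
grip_width: 10.1
finger_force: 3.0
```

```bash
python3 - <<'E'
from h import *
F=[]
for i in range(6):
    o=get_obs();a=capture("scene");F.append(np.r_[o["contact_force"],o["moment"]])
b=capture("top");np.save("t4.npy",[a,b]);print(np.mean(F,0).round(2),o["tool_pos"])
w=capture("wrist");np.save("t4w.npy",w)
K=[]
g=b.astype(int).mean(2).astype(int)
print(g[228:256:2,385:428:2])   # jar region, top
s=a.astype(int).mean(2).astype(int);print(s[160:186:2,212:240:2])
E
```

```text
[ 0.08  0.19 -1.08  0.04 -0.09  0.01] [ 568.93677309 -123.95698053  159.69494402]
[[ 64  66  67  69  71  71  73  74  76  77  78  80  80  77  58  58  83  90
   92  92  93  75]
 [ 69  62  63  62  64  66  67  70  70  72  73  74  75  65  56  71  85  88
   87  89  87  58]
 [ 81  76  63  60  60  60  62  63  65  67  69  70  67  55  59  77  83  83
   84  85  72  45]
 [ 61  64  70  72  82  84  68  57  59  62  63  64  54  47  48  57  61  71
   80  78  56  77]
 [ 74  74  88 112 129 133 113  88  73  60  56  53  44  44  47  46  48  49
   58  62  68 109]
 [111 124 131 132 133 133 114  99  99  96  87  67  44  45  47  48  48  47
   45  45  57  81]
 [131 133 133 133 133 130 104  98 100 100  95  57  48  47  49  49  48  47
   45  43  50  89]
 [132 131 132 132 132 125  70  66  72  84  85  53  58  78  85  80  65  52
   47  43  49  84]
 [132 132 133 132 131 115  71  66  61  58  62  55  71  86  95  98  98  80
   53  44  57  88]
 [126 130 132 131 132 101  68  71  72  62  69  67  76  89  97 100  98  89
   65  48  68  95]
 [ 79  96 110 119 116  73  60  70  71  69  60  66  81  91  98 100  96  87
   61  54  86 
[... 352 characters left out ...]
5 103  83  78  78  75  67  59  38  26  26  29  39]
 [ 89  80  72  62  55  54  51  49  49  45  24  18  19  19]
 [ 62  50  46  47  47  45  46  48  47  48  45  42  36  35]
 [ 99  61  48  47  49  44  46  45  42  46  51  54  46  43]
 [120  97  59  58  43  34  31  31  29  34  45  53  50  51]
 [124 108  59  48  30  24  24  25  26  26  38  51  51  65]
 [123 104  54  22  21  26  25  24  25  27  48  56  52  63]
 [121  97  58  26  22  25  29  30  28  38  64  45  49  56]
 [114  72  63  53  30  36  60  64  52  63  55  28  48  58]
 [102  59  47  60  62  65  80  80  68  52  30  30  55  60]
 [ 93  60  50  36  43  47  50  47  34  26  28  48  60  61]
 [ 92  59  57  46  33  29  29  28  28  34  49  60  62  61]]
```

>>> arm_command([
  [0,0,0],
  [0,0,0],
  [0,0,-0.1],
  [0,0,-0.3],
  [0,0,-0.5],
], gripper=[9.5,8,8,8,8], twist=[0,0,0,0,0])

```text
time: 27.75
tool_pos: [568.9, -123.9, 182.8]
tcp_rot: [-3.141, 0.0, 1.36]
contact_force: [0.9, 0.4, -1.4]
grip_width: 9.9
finger_force: 30.0
```

>>> arm_command([
  [0,0,-0.5],
  [0,0,-0.4],
  [0.2,0,-0.2],
  [0.4,0,0],
  [0.6,0,0],
], gripper=[8,8,8,8,8], twist=[0,0,0,0,0])

```text
time: 28.38
tool_pos: [575.1, -93.7, 209.2]
tcp_rot: [-3.141, -0.0, 1.36]
contact_force: [1.1, -0.0, -1.5]
grip_width: 10.1
finger_force: 30.0
```

```bash
python3 - <<'E'
from h import *
o=get_obs();a=capture("scene");b=capture("top");np.save("t5.npy",[a,b]);print(o["tool_pos"],o["finger_force"])
s=a.astype(int).mean(2).astype(int);print(s[150:210:2,206:252:2])
j=cv2.imread("pics/scene0.png").astype(int).mean(2)
d=np.abs(s-j);print("diff body region rows185-205",d[186:206,208:246].mean().round(1),"max",d[186:206,208:246].max())
for m in("top",):
    g=b.astype(int).mean(2).astype(int);print(g[228:258:2,388:430:2])
E
```

```text
[575.13349166 -93.71494042 209.24910732] 29.999343752861023
[[121 123 123 121 120 119 120 121 120 112  91  78  75  75  74  66  64  60
   66  30  18  13  14]
 [122 121 122 122 121 120 114  99  93  82  72  62  56  54  49  49  49  48
   49  48  44  39  37]
 [122 120 120 121 121 120 113  77  54  48  48  46  46  47  47  46  46  48
   46  49  53  51  45]
 [121 120 120 121 121 122 120 104  69  47  48  46  48  49  52  58  61  58
   46  49  53  58  50]
 [122 121 122 121 122 122 120 118 105  72  55  60  75  86  97 102 107  99
   64  49  51  51  51]
 [123 123 123 124 120 121 122 119 119 111  96  97 115 117 119 120 121 118
  102  66  58  63  72]
 [121 120 120 120 120 121 121 120 121 121 118 117 122 121 118 117 120 120
  119 105 100 107 114]
 [120 119 119 119 121 121 121 120 116 111 111 115 118 118 118 117 120 120
  121 118 117 117 118]
 [122 120 121 122 121 120 112  97  80  72  72  81  98 112 119 118 118 121
  121 119 120 118 116]
 [121 122 123 122 119 110  83  51  33  27  28  33  54  88 112 119 120 121
  120 119 118 119 116]
 [119 121 122 122 117  86  41  25  24  24  27  26  28  59  93 112 120 
[... 2561 characters left out ...]
1  98 104 104 100  88  76  69  72  83  91  96  97 105 106  78
   81  72 110]
 [ 92  83  94 101 105 104  97  86  79  99  96  90  84  86  99 106 104  75
   84  70 112]
 [ 85  85  95 102 104 102  96  81  64  88  99 104 106 106 105 105  98  81
   75  73 114]
 [ 78  88  98 103 104 100  94  80  68  69  94  99 106 106 105 100  84  81
   66  82 116]
 [ 80  90  98 102 103  99  91  75  72  67  65  88  97  98  96  93  84  68
   70 106 122]
 [ 80  94 100 103 102  99  87  74  74  73  72  65  64  69  70  69  68  69
   89 120 123]
 [ 84  95 102 104 102  95  85  72  75  73  74  73  73  72  70  69  70  88
  117 122 123]
 [ 87  97 103 103 101  95  82  63  64  73  74  73  72  72  70  76  93 117
  124 125 122]]
```

>>> arm_command([
  [0.8,0,0],
  [1,0,0],
  [1,0,0.2],
  [0.8,0,0.4],
  [0.6,0,0.6],
], gripper=[8,8,8,8,8], twist=[0,0,0,0,0])

```text
time: 29.1
tool_pos: [597.4, 9.5, 179.0]
tcp_rot: [3.141, 0.0, 1.361]
contact_force: [-0.1, -0.7, -0.8]
grip_width: 9.6
finger_force: 30.0
```

>>> arm_command([
  [0.2,0,0.8],
  [0,0,0.8],
  [0,0,0.8],
  [0,0,0.4],
  [0,0,0.2],
], gripper=[8,8,8,8,8], twist=[0,0,0,0,0])

```text
time: 29.72
tool_pos: [598.0, 13.0, 103.9]
tcp_rot: [-3.141, 0.0, 1.36]
contact_force: [1.3, 0.3, -0.2]
grip_width: 9.9
finger_force: 30.0
```

>>> arm_command([
  [0,0,0.1],
  [0,0,0.05],
  [0,0,0],
  [0,0,0],
  [0,0,0],
], gripper=[8,8,8,8,8], twist=[0,0,0,0,0])

```text
time: 30.35
tool_pos: [598.3, 12.9, 101.1]
tcp_rot: [3.141, 0.0, 1.36]
contact_force: [-0.7, 0.4, -0.3]
grip_width: 9.8
finger_force: 30.0
```

>>> arm_command([
  [0,0,0],
  [0,0,0],
  [0,0,0.1],
  [0,0,0.1],
  [0,0,0.1],
], gripper=[9.5,9.7,9.9,9.95,9.95], twist=[0,0,0,0,0])

```text
time: 30.98
tool_pos: [598.1, 13.0, 93.2]
tcp_rot: [-3.141, 0.0, 1.36]
contact_force: [0.4, -0.5, -1.3]
grip_width: 10.3
finger_force: 3.0
```

>>> arm_command([
  [0.1,0,0.1],
  [0.15,0,0.15],
  [0.15,0,0.15],
  [0.15,0,0.15],
  [0.15,0,0.15],
], gripper=[9.95,9.95,9.95,9.95,9.95], twist=[0,0,0,0,0])

```text
time: 31.6
tool_pos: [601.9, 30.4, 75.7]
tcp_rot: [3.142, 0.0, 1.36]
contact_force: [0.6, -0.4, -0.7]
grip_width: 10.0
finger_force: 3.0
```

```bash
python3 - <<'E'
from h import *
F=[]
for i in range(4):
    o=get_obs();a=capture("scene");F.append(np.r_[o["contact_force"],o["moment"]])
b=capture("top");print(np.mean(F,0).round(2),o["tool_pos"],o["grip_width"],o["finger_force"])
p=o["tool_pos"];M=R.from_euler("xyz",o["tcp_rot"]).as_matrix()
for th in(20,30,40):
    t=np.radians(th);q=[]
    for X,Z in((-136.5,8),(-136.5,-26)):
        P=p+M@[X*np.cos(t)-Z*np.sin(t),13,0];P[2]=p[2]+19+X*np.sin(t)+Z*np.cos(t);q+=[P.round(0),proj("scene",P).round(1),proj("top",P).round(1)]
    print(th,q)
g=b.astype(int).mean(2).astype(int);print(g[214:256:2,316:374:2])
E
```

```text
[ 0.33 -0.01 -0.96  0.04 -0.1  -0.01] [601.71117573  30.32196963  75.64548318] 10.241627815986298 3.0417580157518387
20 [array([ 587., -101.,   55.]), array([278.4, 190.8]), array([357.8, 227.2]), array([590., -89.,  24.]), array([284.1, 198.5]), array([352.2, 227.9])]
30 [array([589., -92.,  33.]), array([282.7, 196.2]), array([353.5, 227.6]), array([592., -75.,   4.]), array([290.2, 203.5]), array([346. , 227.8])]
40 [array([592., -80.,  13.]), array([288.2, 201.3]), array([348. , 227.7]), array([596., -58., -13.]), array([297.5, 207.9]), array([338.7, 227.2])]
[[ 47  42  41  40  54 112 121 122 122 120 121 123 120 123 122 121 119 118
  117 120 121 121 120 119 119 120 118 119 120]
 [ 84  73  53  41  63 118 121 124 124 120 123 125 121 122 121 122 119 120
  121 119 120 121 122 119 121 119 120 123 118]
 [ 92  90  76  50  62 117 121 123 124 125 124 123 119 120 122 123 120 118
  120 119 121 122 122 120 122 121 120 119 117]
 [ 93  89  75  54  54  94 105 113 118 122 123 123 124 122 122 120 121 120
  121 122 124 123 123 124 120 120 119 119 118]
 [ 93  88  76  57  76  73  68  69  84  99 110 
[... 1311 characters left out ...]
122 122 122 122 121 122 123 122 121 122 124 124
  124 122 126 124 122 122 123 122 120 120 118]
 [ 77  50  47 101 122 124 120 121 122 124 125 125 127 123 122 126 125 125
  125 123 121 122 121 120 121 121 119 120 121]
 [ 79  51  95 122 122 126 123 122 124 125 125 123 122 123 124 124 127 124
  124 121 120 121 121 121 121 122 122 121 123]
 [ 80  51 100 121 119 123 125 123 123 126 124 122 121 121 123 125 125 125
  125 122 123 121 119 121 123 124 121 122 122]
 [ 81  53 104 122 122 125 124 120 122 123 124 125 123 121 121 124 127 126
  126 124 124 122 121 124 123 121 121 123 121]
 [ 78  64 112 123 123 123 121 122 122 120 122 125 124 123 123 124 123 125
  122 123 124 125 127 124 121 123 121 121 122]]
```

>>> arm_command([
  [0.12,0,0.18],
  [0.12,0,0.2],
  [0.12,0,0.2],
  [0.12,0,0.2],
  [0.1,0,0.2],
], gripper=[9.95,9.95,9.95,9.95,9.95], twist=[0,0,0,0,0])

```text
time: 32.48
tool_pos: [604.9, 44.5, 51.1]
tcp_rot: [-3.142, 0.0, 1.36]
contact_force: [0.6, 1.1, 0.5]
grip_width: 10.0
finger_force: 3.0
```

>>> arm_command([
  [0.1,0,0.2],
  [0.06,0,0.2],
  [0.05,0,0.2],
  [0.04,0,0.2],
  [0.02,0,0.2],
], gripper=[9.95,9.95,9.95,9.95,9.95], twist=[0,0,0,0,0])

```text
time: 33.1
tool_pos: [606.4, 50.9, 26.2]
tcp_rot: [3.141, 0.0, 1.36]
contact_force: [0.8, 0.4, 0.5]
grip_width: 10.1
finger_force: 3.0
```

>>> arm_command([
  [0,0,0.15],
  [0,0,0.12],
  [0,0,0.1],
  [0,0,0.06],
  [0,0,0],
], gripper=[9.95,9.95,9.95,9.95,9.95], twist=[0,0,0,0,0])

```text
time: 33.72
tool_pos: [606.4, 50.9, 15.9]
tcp_rot: [3.141, -0.0, 1.36]
contact_force: [-0.7, 1.7, 2.4]
grip_width: 10.0
finger_force: 3.0
```

>>> arm_command([
  [0,0,0],
  [0,0,0],
  [0,0,0],
  [0,0,0],
  [0,0,-0.3],
], gripper=[10.5,12,20,40,50], twist=[0,0,0,0,0])

```text
time: 34.35
tool_pos: [605.8, 50.8, 22.9]
tcp_rot: [-3.14, 0.0, 1.36]
contact_force: [0.2, -0.2, 0.9]
grip_width: 35.9
finger_force: 0.0
```

>>> arm_command([
  [0,0,-0.8],
  [0,0,-1],
  [0,0,-1],
  [-0.8,0,-1],
  [-1,0,-1],
], gripper=[60,60,60,60,60], twist=[0,0,0,0,0])

```text
time: 34.98
tool_pos: [596.8, 6.8, 144.6]
tcp_rot: [3.141, 0.0, 1.361]
contact_force: [0.5, -0.6, 0.2]
grip_width: 59.5
finger_force: 0.0
```

>>> arm_command([
  [-1,0,0],
  [-1,0,0],
  [-1,0,0],
  [0,0,0],
  [0,0,0],
], gripper=[60,60,60,60,60], twist=[0,0,0,0,0])

```text
time: 35.6
tool_pos: [581.4, -66.0, 143.5]
tcp_rot: [3.141, -0.0, 1.36]
contact_force: [0.2, 0.4, -1.4]
grip_width: 60.2
finger_force: 0.0
```

```bash
python3 - <<'E'
from h import *
o=get_obs();w=capture("wrist");cv2.imwrite("pics/w3.png",w[...,::-1]);print(o["tool_pos"])
p=o["tool_pos"];M=R.from_euler("xyz",o["tcp_rot"]).as_matrix()
a=w.astype(int).mean(2).astype(int);b=cv2.imread("pics/w2.png").astype(int).mean(2).astype(int)
# columns along the trough axis, old and new
print("old axis",b[20:225:3,316].tolist());print("new axis",a[20:225:3,316].tolist())
for r in(60,90,110,150,200):print(r,"old",b[r,296:338:2].tolist(),"new",a[r,296:338:2].tolist())
# bystanders + bench: changes against the first pictures
for n in("scene","top"):
    im=capture(n);cv2.imwrite(f"pics/{n}9.png",im[...,::-1])
    d=np.abs(im[...,::-1].astype(int)-cv2.imread(f"pics/{n}0.png")).max(2).astype(np.uint8)
    m=cv2.morphologyEx((d>30).astype(np.uint8),cv2.MORPH_OPEN,np.ones((2,2)));N,_,st,ct=cv2.connectedComponentsWithStats(m)
    print(n,[st[i].tolist() for i in range(1,N) if st[i,4]>5])
E
```

```text
[581.37774475 -65.98785397 143.52273581]
old axis [144, 145, 115, 40, 40, 36, 38, 44, 42, 44, 37, 43, 41, 38, 40, 39, 39, 39, 40, 23, 109, 90, 93, 106, 106, 106, 105, 71, 108, 107, 102, 106, 93, 94, 106, 106, 103, 100, 100, 123, 118, 121, 121, 122, 121, 120, 124, 122, 121, 123, 123, 125, 122, 123, 122, 123, 122, 121, 126, 124, 124, 124, 123, 126, 142, 144, 143, 142, 145]
new axis [151, 153, 94, 45, 49, 41, 43, 46, 42, 45, 46, 48, 49, 44, 48, 50, 45, 49, 44, 35, 133, 58, 125, 130, 131, 128, 132, 127, 131, 129, 127, 129, 129, 129, 131, 130, 127, 128, 131, 131, 130, 129, 126, 128, 129, 130, 129, 128, 130, 130, 129, 130, 130, 130, 132, 130, 131, 131, 132, 129, 134, 132, 132, 133, 159, 156, 151, 148, 150]
60 old [140, 143, 142, 145, 147, 145, 134, 51, 45, 40, 39, 42, 25, 99, 138, 136, 140, 140, 140, 142, 140] new [159, 160, 157, 154, 153, 152, 152, 151, 87, 41, 48, 43, 39, 35, 87, 152, 156, 157, 157, 155, 153]
90 old [138, 136, 129, 122, 84, 119, 117, 99, 106, 108, 106, 108, 108, 100, 121, 118, 94, 123, 135, 144, 141] new [156, 154, 151, 144, 131, 95, 128, 129, 127, 129, 128, 131, 131, 12
[... 662 characters left out ...]
, 134, 130, 132, 115, 127, 140, 152, 157]
scene [[79, 0, 14, 12, 112], [128, 0, 6, 5, 23], [238, 0, 92, 186, 6574], [320, 0, 8, 5, 30], [331, 0, 3, 8, 16], [343, 0, 57, 11, 419], [330, 3, 20, 48, 690], [318, 8, 13, 10, 100], [296, 11, 17, 9, 74], [286, 21, 40, 32, 1013], [380, 167, 42, 22, 609], [423, 173, 22, 17, 289], [287, 188, 66, 23, 885]]
top [[312, 160, 13, 13, 111], [250, 164, 149, 236, 14556], [316, 237, 43, 43, 1290], [202, 239, 5, 4, 19], [186, 241, 5, 3, 14], [211, 241, 3, 3, 8], [193, 242, 6, 4, 19], [217, 243, 6, 3, 14], [200, 244, 6, 6, 28], [225, 244, 5, 3, 13], [208, 246, 6, 5, 21], [233, 246, 8, 7, 30], [216, 248, 5, 4, 16], [244, 248, 9, 12, 51], [117, 373, 114, 27, 1786]]
```

```bash
python3 -c "
from plant import *
print(close_job())"
```

```text
the job is handed in; nothing more can be done
None
```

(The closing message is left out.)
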